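Clear the lugged casting into the returns bin

ROBOT

A 7-joint arm with a two-finger parallel gripper is mounted at the origin on the work surface. World frame = base frame: x ahead of the robot, y to its left, z up, the work surface at z = 0. Lengths are in m, angles in rad, forces in N, time in s.
With the tool pointing down it reaches from about 0.4 to 0.875 m from the base axis. Payload 19.3 kg.
Tool frame: the origin (TCP) lies on the front face of the gripper's body, between the roots of the fingers; the fingertips stand 73 mm ahead of it and the grasp point (between the pads) lies 54 mm ahead of it; z points along the fingers, y is the direction in which the jaws open and shut (so a half turn about z gives the same grasp; the last joint's range is limited). The gripper opens to 85 mm and grips with 20 to 120 N. Pads are 22 mm wide; open, the fingers measure 114 mm over their backs; the gripper's body (76 mm by 85 mm) begins 54 mm behind the grasp point. The pads swing forward as they close: fully open they stand 13 mm farther back than shut.
Start: joints at [-1.403, 0.521, -0.036, 1.599, 0.021, 1.021, -0.113], TCP at [0.147, 0.607, 0.304] pointing down, gripper open.
Joint ranges: [-2.91, 2.91], [-0.3, 2.13], [-1.5, 1.42], [0.17, 2.43], [-1.26, 4.41], [0.16, 1.93], [-2.52, 2.52]. Speed limits (rad/s): [1.89, 1.89, 2.39, 2.39, 3.01, 3.01, 3.01].

INTERFACE

Orientations are given as [roll, pitch, yaw] about the fixed x, y, z axes, in that order (R = Rz(yaw) Ry(pitch) Rx(roll)).
In Python, from workcell import bot gives the robot as it stands.
- The arm moves only by the shell command python3 -m crank 'ROWS' [OPENING] [FORCE]. ROWS is a JSON object of lists of equal length, an entry for each row: "travel": the shift along the world's x, y, z in cm, a list of three; "rot": the turn, a rotation vector about the world's x, y, z in degrees, a list of three. A call has 1 to 8 rows; each row is the pose to reach, as a shift and turn from the pose commanded when the call began; what a row does not reach only later rows make up. A row lasts 1/10 s, in which the tool goes at most 50 mm and 8.59 degrees, less where a joint would pass 70% of its speed; a pose out of reach is approached as far as the arm can. A call with a gripper value outside its range is refused whole. OPENING is the opening, from -1 (shut) to 1 (fully open), so that 0 is half open, set as the call begins (- or left out, the last holds). The fingers move at their own pace and stop on an object; FORCE is the grip in N (left out, the last holds). Time passes only in rows, so rows that repeat a pose let the fingers close. It gives the time, the measured TCP pose, the force and the opening at its end, in the units of the state.
- bot.observe(): the state, without advancing time (a new reading comes with each control period).
- bot.grab_frame(name): name is "side" or "top" or "wrist"; returns the picture (400x640x3 uint8, red, green, blue); there is no depth.
- bot.camera_model(name): a dict with "fx", "fy", "cx", "cy" (pixels), "R" (3x3) and "t" (3): a world point X has camera coordinates R X + t. Camera axes: x right, y down, z forward; pixel columns grow to the right and rows downward; lengths in m; the calibration is good to about 2 mm. A picture is of the moment at which its call begins: read the wrist's pose just before it. camera_model takes no time and is no camera call; for the wrist camera it gives the pose at the moment of the call.
- bot.job_done(): hands the job in, once; it reports no verdict.
Trained networks look in the newest picture that a camera, given by its name, has taken for a name from the list of things; names that differ only in an ending like _2 or _b are one class to them, and where a whole thing is asked for, a point or a joint stands for the part that bears it (a point fixed in the world has none). Each returns a list of dicts, best first, with "conf" (0 to 1); they miss things now and then, are a little off and sometimes report something else, mostly with a low value. They report only what shows in the picture. A call takes as long as a camera call. They do not tell look-alikes from the thing itself.
- bot.silhouettes(camera, thing): "pixels" (400x640 bool, what is visible of it) and "box" ([centre column, centre row, width, height] in pixels, round what is visible of it).
The state is a dict: "clock": time; "qpos": joint angles; "qd": joint speeds; "joint_efforts": joint torques, N m; "position": TCP position; "tool_rot": TCP orientation; "force": force on the tool from outside, world axes, zero at the start; "moment": the same for the moment, N m; "grip_width": finger opening in m.
Only numpy, scipy, OpenCV 4.12 (cv2) and the standard library are available. Lean on these libraries where they do the work, as an engineer would, in place of code of your own. Each camera call takes 0.05 s, during which the arm holds its last target.

TASK

Slide the heavy casting with the two lugs along the counter, raise its front lug onto the near rim of the low steel bin and let go, so that it rests there with its tail still on the counter. Then take it anew and slide it on over the rim, tipping it in, until it lies flat on the bin floor, right way up. It is too heavy to carry: always keep one end down at rim height or lower, and leave the other things where they are.

Things in the scene. Friction and masses are not known exactly. Their poses are not given: they have to be found in the camera images.
- casting: Loose dark cast-iron weight, 0.7-1.0 kg, flat underside, 165 mm long (y). Middle block 75 long (y), 84 wide (x), 52 mm tall plus a 4 mm boss. At each end, centred, a square lug 45 long (y 37.5 to 82.5 either way), 34 wide (x), 40 mm tall, its underside flush with the block. Origin: centre of underside, z up. Its +y end (front) starts roughly facing the bin, turned up to 0.4 rad either way.
- nose (a point): Point at the bottom edge of the casting's front lug, end face, 82.5 mm from the origin along casting +y.
- tail (a point): Point at the bottom edge of the casting's rear lug, end face, 82.5 mm from the origin along casting -y.
- bin: Low open steel bin fixed to the counter, outside 190 (x) by 235 (y) by 36 mm tall; walls and floor 5 mm thick, rim level all round. Origin: centre of its underside, on the counter (z = 0). Its near rim, where the casting goes in, is its -y side (outer face at bin y = -117.5 mm); the way in is along bin +y. Turned up to 0.2 rad either way.
- bottle: Bystander: clear glass bottle, 64 mm across, 170 mm tall, standing on the 12 mm thick round aluminium turntable (150 mm across) at the back. Origin: centre of the underside.
- flip_cap: Bystander: yellow flip cap, 40 mm across, 27 mm tall. Origin: centre of the underside.
- ring_gauge: Bystander: steel ring gauge lying flat, 80 mm outside, 46 mm hole, 20 mm tall. Origin: centre of the underside.
- cap_tray: Bystander: red plastic tray of caps, 90 x 140 x 28 mm. Origin: centre of the underside.
- puck: Bystander: round dark iron weight with a stub knob on top, 70 mm across, 46 mm tall. Origin: centre of the underside.
- jar: Bystander: amber jar, 60 mm across, 85 mm tall. Origin: centre of the underside.
- driver: Bystander: screwdriver, 160 mm long, lying on the counter.
There are look-alikes about, which are no part of the job. Leave any orange look-alike of the casting alone.

How it is judged:
On the way:
1. the casting rests with its front lug on the bin's near rim and its tail on the counter, let go (height (world z) of nose above 0.033 m and height (world z) of tail below 0.012 m and y of nose in the frame of bin above -0.116 m and y of tail in the frame of bin below -0.1175 m and x of nose in the frame of bin between -0.09 and 0.09 m and contact force between casting and bin above 0.5 N and contact force between the fingers and casting below 0.1 N and linear speed of casting below 0.02 m/s), for 0.3 s.
At the end, for the whole second after the job is handed in: The casting lies inside the bin walls, flat on the bin floor (underside within about 7 mm of the floor, tilt under 0.08 rad), right way up, let go and at rest (x of casting in the frame of bin between -0.09 and 0.09 m and y of casting in the frame of bin between -0.11 and 0.11 m and z of casting in the frame of bin below 0.012 m and angle between casting's own z axis and vertical below 0.08 rad and linear speed of casting below 0.02 m/s and angular speed of casting below 0.1 rad/s and contact force between the fingers and casting below 0.1 N); the robot touches nothing.
It fails at once if the casting is lifted: both its ends are more than 50 mm above the counter (height (world z) of each of nose, tail above 0.05 m).
It fails at once if another thing (bottle, flip cap, ring gauge, cap tray, round weight, jar or screwdriver) is moved more than 30 mm (distance of any of bottle, flip_cap, ring_gauge, cap_tray, puck, jar, driver from where it was at the start of the episode above 0.03 m).
It fails at once if the bottle is tipped (angle between bottle's own z axis and vertical above 0.3 rad).
It also fails if it takes over 61 s, if anything falls off the work surface, if the arm or the gripper's body presses on something with over 40 N, if the wrist force passes 120 N, or if a joint passes its speed limit or range.

## Working session

There is one attempt and no reset: what is moved stays moved. The work goes in short steps, Python scripts to look and compute and a shell command to move; the robot and the scene stay as the last step left them, time stands still between calls to the robot, and variables do not carry over. Pictures are saved under pics/ and viewed, and the job is handed in when it is done.

```bash
ls; mkdir -p pics; cat > h.py <<'E'
import numpy as np, cv2
from workcell import bot
def save(cam,name):
    im=bot.grab_frame(cam); cv2.imwrite('pics/'+name+'.png',im[:,:,::-1]); return im
def ray(m,u,v,z):
    R=np.array(m['R']);t=np.array(m['t']);C=-R.T@t
    d=R.T@np.array([(u-m['cx'])/m['fx'],(v-m['cy'])/m['fy'],1]);s=(z-C[2])/d[2];return C+s*d
def proj(m,X):
    c=np.array(m['R'])@np.asarray(X)+np.array(m['t']);return m['fx']*c[0]/c[2]+m['cx'],m['fy']*c[1]/c[2]+m['cy']
E
python3 - <<'E'
from h import *
np.set_printoptions(precision=3,suppress=True)
for c in ('top','side'):
    save(c,c+'0')
    m=bot.camera_model(c);print(c,-np.array(m['R']).T@np.array(m['t']),m['fx'],np.array(m['R'])[2])
    for th in ('casting','bin'):
        for i,d in enumerate(bot.silhouettes(c,th)):
            print(th,round(d['conf'],2),np.round(d['box']),d['pixels'].sum())
o=bot.observe();print(o)
E
```

```text
pics
top [ 0.306 -0.02   1.416] 472.5184958268892 [ 0.161  0.002 -0.987]
casting 0.91 [395. 182.  55.  34.] 1223
bin 0.8 [232. 188.  84.  63.] 5141
side [0.229 0.774 0.521] 373.44668881208133 [ 0.306 -0.822 -0.481]
casting 0.85 [326. 156.  34.  26.] 680
casting 0.8 [335. 177.  39.  28.] 898
bin 0.42 [401. 342.  39.  63.] 2206
{'clock': 0.3, 'qpos': array([-1.403,  0.522, -0.036,  1.6  ,  0.021,  1.021, -0.113]), 'qd': array([-0.   , -0.003,  0.   , -0.003,  0.   , -0.001,  0.001]), 'joint_efforts': array([ -0.002, -92.603,   1.976, -36.974,   0.018,   0.005,   0.   ]), 'position': array([0.147, 0.607, 0.304]), 'tool_rot': array([-3.141,  0.   ,  2.904]), 'force': array([-0.083, -0.296, -0.716]), 'moment': array([-0.001, -0.005,  0.023]), 'grip_width': 0.08555061286739916}
```

View pics/top0.png

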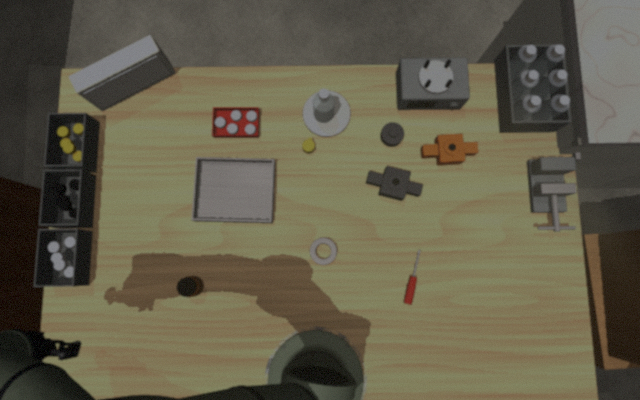

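View pics/side0.png

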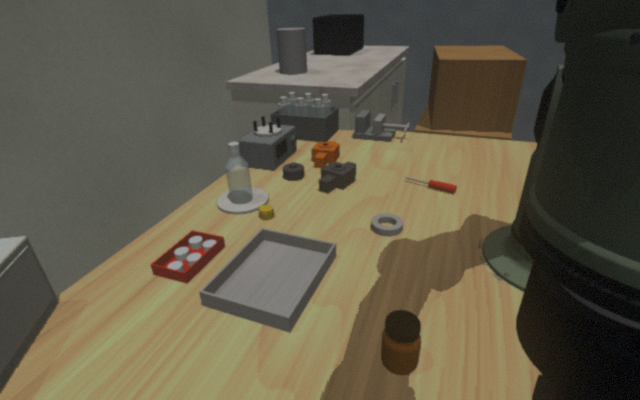

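The top view shows the dark two-lug casting at (395,182). The orange look-alike is at (450,149), the round weight at (392,134) and the bin at (234,190). The dark one fits the description, and I'll confirm it in an enlarged crop while measuring.

```bash
python3 - <<'E'
from h import *
from scipy.optimize import minimize
np.set_printoptions(precision=4,suppress=True)
im=save('top','top1');m=bot.camera_model('top')
c=im[110:230,180:500];cv2.imwrite('pics/crop1.png',cv2.resize(c[:,:,::-1],(800,300),interpolation=cv2.INTER_CUBIC))
def hullmask(polys,sh=(400,640),S=4):
    M=np.zeros((sh[0]*S,sh[1]*S),np.uint8)
    for p in polys:
        h=cv2.convexHull(((np.array(p)+.5)*S).astype(np.float32));cv2.fillConvexPoly(M,np.round(h).astype(np.int32),1)
    return cv2.resize(M.astype(np.float32),(sh[1],sh[0]),interpolation=cv2.INTER_AREA)
def boxpts(x,y,th,boxes):
    c,s=np.cos(th),np.sin(th);out=[]
    for (x0,x1,y0,y1,z0,z1) in boxes:
        out.append([proj(m,[x+c*a-s*b,y+s*a+c*b,z]) for a in(x0,x1) for b in(y0,y1) for z in(z0,z1)])
    return out
CAST=[(-.042,.042,-.0375,.0375,0,.052),(-.017,.017,-.0825,.0825,0,.04)]
BIN=[(-.095,.095,-.1175,.1175,0,.036)]
for th,B in (('casting',CAST),('bin',BIN)):
    d=bot.silhouettes('top',th)[0];P=d['pixels'].astype(np.float32)
    x0=ray(m,d['box'][0],d['box'][1],.03)
    best=None
    for a in np.arange(-.4,.41,.2):
        f=lambda p:np.abs(hullmask(boxpts(p[0],p[1],p[2],B))-P).sum()
        r=minimize(f,[x0[0],x0[1],a],method='Nelder-Mead',options=dict(initial_simplex=[[x0[0],x0[1],a],[x0[0]+.01,x0[1],a],[x0[0],x0[1]+.01,a],[x0[0],x0[1],a+.15]],maxiter=90))
        if best is None or r.fun<best.fun:best=r
    print(th,best.x,best.fun,P.sum())
for n in('puck','ring_gauge','cap_tray','flip_cap','bottle','jar','driver'):
    for d in bot.silhouettes('top',n)[:1]: print(n,round(d['conf'],2),np.round(d['box']),ray(m,d['box'][0],d['box'][1],.02)[:2])
g=cv2.cvtColor(im,cv2.COLOR_RGB2GRAY)
E
```

```text
casting [ 0.6641 -0.4093  0.0477] 96.125 1220.0
bin [ 0.5491  0.2412 -0.0428] 85.375 5165.0
puck 0.81 [391. 136.  21.  30.] [ 0.7081 -0.2374]
ring_gauge 0.68 [325. 250.  30.  26.] [ 0.3646 -0.0311]
cap_tray 0.63 [234. 124.  50.  32.] [0.7533 0.2423]
flip_cap 0.73 [309. 146.  12.  16.] [0.6794 0.0135]
bottle 0.87 [322. 106.  24.  38.] [ 0.8057 -0.0279]
jar 0.89 [189. 286.  28.  26.] [0.2643 0.364 ]
driver 0.74 [411. 277.  14.  51.] [ 0.2846 -0.2793]
```

View pics/crop1.png

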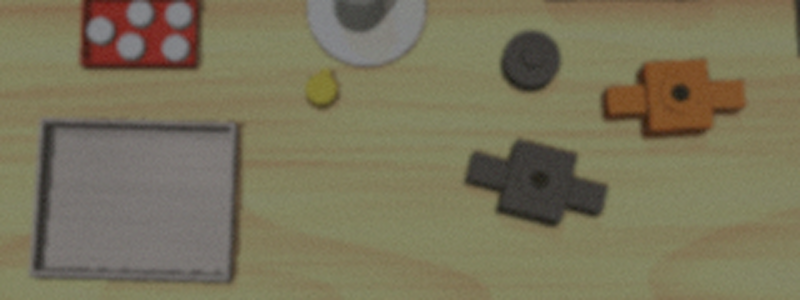

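The crop shows the dark casting at about (395,182), with two lugs and turned slightly. The orange look-alike sits to its right. The fit landed on the orange one, so I'll refit on the dark detection.

```bash
cat > fit.py <<'E'
from h import *
from scipy.optimize import minimize
CAST=[(-.042,.042,-.0375,.0375,0,.052),(-.017,.017,-.0825,.0825,0,.04),(-.011,.011,-.011,.011,.05,.056)]
BIN=[(-.095,.095,-.1175,.1175,0,.036)]
def hullmask(polys,sh=(400,640),S=4):
    M=np.zeros((sh[0]*S,sh[1]*S),np.uint8)
    for p in polys:
        h=cv2.convexHull(((np.array(p)+.5)*S).astype(np.float32));cv2.fillConvexPoly(M,np.round(h).astype(np.int32),1)
    return cv2.resize(M.astype(np.float32),(sh[1],sh[0]),interpolation=cv2.INTER_AREA)
def polys(m,x,y,th,boxes):
    c,s=np.cos(th),np.sin(th)
    return [[proj(m,[x+c*a-s*b,y+s*a+c*b,z]) for a in(x0,x1) for b in(y0,y1) for z in(z0,z1)] for (x0,x1,y0,y1,z0,z1) in boxes]
def fit(m,P,x0,B,angs):
    best=None
    for a in angs:
        f=lambda p:np.abs(hullmask(polys(m,p[0],p[1],p[2],B))-P).sum()
        s0=np.array([x0[0],x0[1],a])
        r=minimize(f,s0,method='Nelder-Mead',options=dict(initial_simplex=[s0,s0+[.01,0,0],s0+[0,.01,0],s0+[0,0,.15]],maxiter=120))
        if best is None or r.fun<best.fun:best=r
    return best
E
python3 - <<'E'
from fit import *
np.set_printoptions(precision=4,suppress=True)
im=bot.grab_frame('top');m=bot.camera_model('top')
for d in bot.silhouettes('top','casting'):
    P=d['pixels'];print(d['conf'],np.round(d['box']),np.median(im[P],axis=0))
    if abs(d['box'][0]-395)<20 and abs(d['box'][1]-182)<20:
        r=fit(m,P.astype(np.float32),ray(m,395,182,.03),CAST,[-.3,-.1,.1,.3]);print(r.x,r.fun,P.sum())
# independent: dark threshold
g=im.max(2).astype(int)
w=np.zeros((400,640),bool);w[160:206,360:430]=1
print(np.median(g[w]),g[182,395])
P=((g<85)&w).astype(np.float32);print(P.sum())
r=fit(m,P,ray(m,395,182,.03),CAST,[-.3,-.1,.1,.3]);print(r.x,r.fun)
cv2.imwrite('pics/ov.png',cv2.resize(np.dstack([P*255,hullmask(polys(m,*r.x,CAST))*255,g*1.])[150:215,350:450].astype(np.uint8),None,fx=6,fy=6))
for d in bot.silhouettes('top','bin'):
    P=d['pixels'].astype(np.float32);print(d['conf'],np.round(d['box']))
    r=fit(m,P,ray(m,234,190,.03),BIN,[-.1,.1]);print('bin',r.x,r.fun)
    for a,b in((-.095,-.1175),(.095,-.1175),(-.095,.1175),(.095,.1175)):
        c,s=np.cos(r.x[2]),np.sin(r.x[2]);print(np.round(proj(m,[r.x[0]+c*a-s*b,r.x[1]+s*a+c*b,.036])))
for d in bot.silhouettes('top','puck'): print('puck',d['conf'],ray(m,*d['box'][:2],.03)[:2],d['box'])
for n in ('casting','bin'):
    im=bot.grab_frame('side');m=bot.camera_model('side')
    for d in bot.silhouettes('side',n):
        print('side',n,d['conf'],np.round(d['box']),np.median(im[d['pixels']],axis=0))
        if n=='casting' and abs(d['box'][0]-338)<12 and d['box'][1]>168:
            r=fit(m,d['pixels'].astype(np.float32),[.60,-.255],CAST,[-.3,-.1,.1,.3]);print(r.x,r.fun)
        if n=='bin':
            r=fit(m,d['pixels'].astype(np.float32),[.549,.241],BIN,[-.04]);print(r.x,r.fun)
E
```

```text
0.96 [395. 183.  59.  38.] [62. 59. 55.]
[ 0.5616 -0.2397 -0.2587] 73.125 1229
0.75 [450. 149.  61.  32.] [123.  78.  39.]
127.0 45
1176.0
[ 0.5615 -0.2391 -0.2617] 84.625
0.76 [233. 190.  86.  70.]
bin [ 0.5481  0.2406 -0.0435] 95.125
[271. 222.]
[274. 159.]
[191. 219.]
[195. 156.]
puck 0.71 [ 0.7064 -0.2349] [390.7, 135.8, 23.4, 23.9]
side casting 0.87 [326. 154.  30.  24.] [104.  61.  29.]
side casting 0.86 [338. 178.  35.  26.] [57. 53. 45.]
[ 0.5616 -0.2488 -0.2406] 75.375
side bin 0.59 [269. 280. 136. 105.] [125. 122. 118.]
[ 0.5477  0.2367 -0.0369] 106.1875
side bin 0.41 [266. 212.  18.  15.] [110.  94.  40.]
[ 19.1357 -63.6123 524.51  ] 200.0
```

The dark casting is at (0.562,-0.240) with yaw -0.26, and the top and side fits agree. The bin is at (0.548,0.241) with yaw -0.043. Next I'll move above the front lug, passing through a waypoint.

```bash
python3 -m crank '{"travel":[[3.8,-3.2,0],[7.6,-6.4,0],[11.4,-9.6,0],[15,-13,0],[19,-16.5,0],[22.5,-19.5,0],[26,-23,0],[30,-26,0]],"rot":[[0,0,-6],[0,0,-12],[0,0,-18],[0,0,-24],[0,0,-30],[0,0,-36],[0,0,-42],[0,0,-48]]}' 1
```

```text
clock: 2.0
position: [0.4482, 0.3456, 0.3042]
tool_rot: [3.141, -0.0, 2.062]
force: [1.5, 1.5, 0.6]
grip_width: 0.0859
```

```bash
python3 -m crank '{"travel":[[2,-4.5,0],[4,-9,0],[6,-13.5,0],[8,-18,0],[10,-22.5,0],[11,-27,0],[12,-31.5,0],[12.5,-36,0]],"rot":[[0,0,-6],[0,0,-12],[0,0,-18],[0,0,-24],[0,0,-30],[0,0,-36],[0,0,-40],[0,0,-43.3]]}'
python3 -m crank '{"travel":[[0,-4.5,0],[0.2,-9,-1],[0.3,-13,-3],[0.5,-16.7,-5],[0.5,-16.7,-5]],"rot":[[0,0,0],[0,0,0],[0,0,0],[0,0,0],[0,0,0]]}'
python3 - <<'E'
from fit import *
np.set_printoptions(precision=4,suppress=True)
print(bot.observe()['position'],bot.observe()['tool_rot'])
im=save('wrist','w1');m=bot.camera_model('wrist')
for d in bot.silhouettes('wrist','casting'):
    P=d['pixels'];print(d['conf'],np.round(d['box']),np.median(im[P],axis=0))
    r=fit(m,P.astype(np.float32),[.5616,-.2395],CAST,[-.3,-.2]);print(r.x,r.fun,P.sum())
im=bot.grab_frame('top');m=bot.camera_model('top')
for d in bot.silhouettes('top','casting'):
    print(d['conf'],np.round(d['box']))
E
```

```text
clock: 2.8
position: [0.5727, -0.0144, 0.304]
tool_rot: [3.141, -0.0, 1.308]
force: [0.0, -0.6, -0.0]
grip_width: 0.0849
clock: 3.3
position: [0.5755, -0.1848, 0.2518]
tool_rot: [-3.139, 0.003, 1.304]
force: [-0.4, -0.0, 0.8]
grip_width: 0.0852
[ 0.5755 -0.1848  0.2518] [-3.1391  0.0026  1.3043]
0.78 [458. 348. 109. 104.] [97.5 52.  22. ]
[ 0.6816 -0.5995  0.3   ] 986.0 986
0.58 [322. 244.  99. 177.] [62. 56. 50.]
[ 0.5605 -0.2372 -0.2669] 336.25 12040
0.83 [453. 149.  57.  31.]
0.54 [414. 190.  20.  20.]
```

View pics/w1.png

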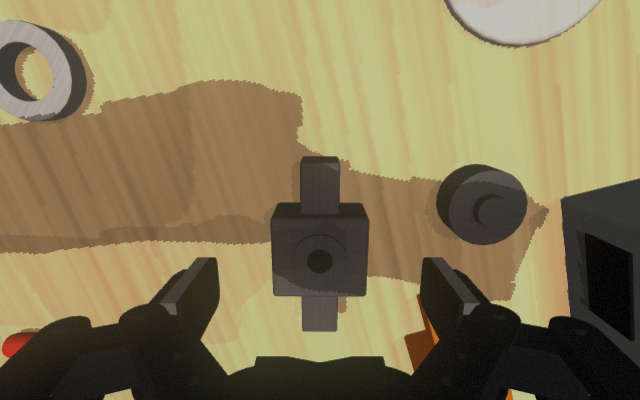

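The wrist view shows the dark casting at (320,244), with its front lug at (320,180), between the open fingers' directions. The fit gives (0.5605,-0.237,-0.267), which matches the top view. Going down to the front lug.

```bash
python3 -m crank '{"travel":[[0,0.4,-4],[0,0.4,-8],[0,0.4,-12],[0,0.4,-15],[0,0.4,-17.4],[0,0.4,-17.4]],"rot":[[0,0,0],[0,0,0],[0,0,0],[0,0,0],[0,0,0],[0,0,0]]}' 1
python3 -m crank '{"travel":[[0,0,0],[0,0,0]],"rot":[[0,0,0],[0,0,0]]}'
python3 - <<'E'
from h import *
save('wrist','w2')
E
```

```text
clock: 4.1
position: [0.5765, -0.1738, 0.0778]
tool_rot: [-3.138, -0.0, 1.312]
force: [-1.2, 0.4, 0.1]
grip_width: 0.0853
clock: 4.3
position: [0.5782, -0.1753, 0.0816]
tool_rot: [3.139, -0.0, 1.311]
force: [-0.3, -0.4, 0.4]
grip_width: 0.0854
```

View pics/w2.png

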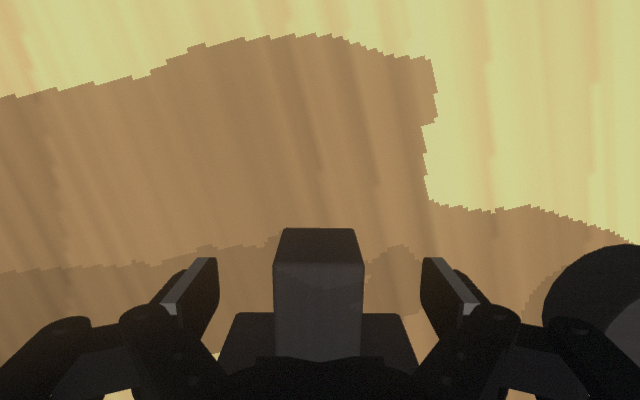

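The wrist view shows the front lug centred between the pads at (320,300). Closing.

```bash
python3 -m crank '{"travel":[[0,0,0],[0,0,0],[0,0,0],[0,0,0],[0,0,0],[0,0,0]],"rot":[[0,0,0],[0,0,0],[0,0,0],[0,0,0],[0,0,0],[0,0,0]]}' -1 80
```

```text
clock: 4.95
position: [0.5774, -0.1757, 0.0804]
tool_rot: [3.141, -0.0, 1.31]
force: [-1.6, 1.4, 8.7]
grip_width: 0.0331
```

Grip width is 33 mm, so the lug is held. Next I'll raise the nose about the tail by roughly 17°.

```bash
python3 -m crank '{"travel":[[-0.16,-0.58,1.0],[-0.33,-1.22,1.95],[-0.52,-1.92,2.85],[-0.78,-2.89,3.95],[-0.78,-2.89,3.95],[-0.78,-2.89,3.95]],"rot":[[3.9,-1,0],[7.7,-2.1,0],[11.6,-3.1,0],[16.4,-4.4,0],[16.4,-4.4,0],[16.4,-4.4,0]]}'
python3 - <<'E'
from h import *
im=save('side','s1')
cv2.imwrite('pics/s1c.png',cv2.resize(im[110:300,200:480,::-1],(784,532),interpolation=cv2.INTER_CUBIC))
o=bot.observe();print(o['position'],o['tool_rot'],o['force'])
E
```

```text
clock: 5.55
position: [0.569, -0.2052, 0.1188]
tool_rot: [-3.142, -0.294, 1.308]
force: [-0.3, -3.4, -4.7]
grip_width: 0.0329
[ 0.56921566 -0.20426576  0.11868238] [-3.14122938 -0.29399318  1.31016521] [-1.59890979 -2.8418338  -3.05506303]
```

View pics/s1c.png

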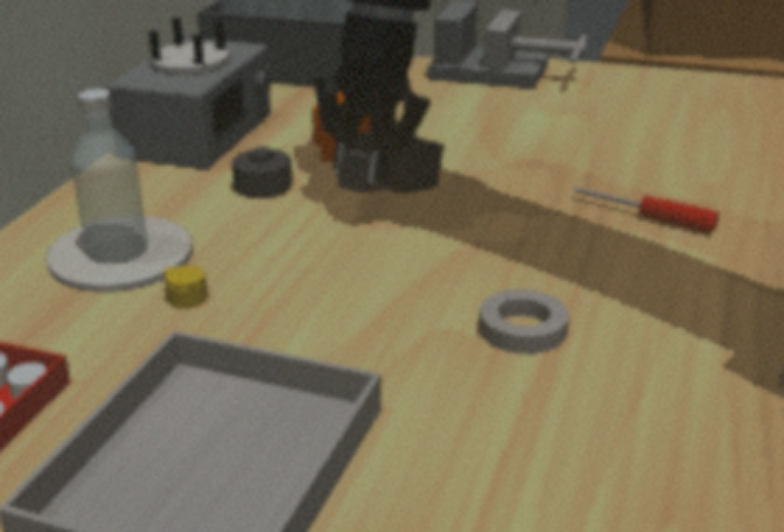

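The side view shows the fingers holding the casting's front lug at about (360,165) in the crop, with the path to the bin clear. The upward force of about 3–5 N fits a held-up nose. Dragging toward the bin.

```bash
python3 -m crank '{"travel":[[-0.1,1.5,0],[-0.4,4.5,0],[-0.7,7.5,0],[-1.0,10.5,0],[-1.3,13.5,0],[-1.6,16.5,0],[-1.8,19,0],[-1.9,20.5,0]],"rot":[[0,0,0.6],[0,0,1.8],[0,0,3.2],[0,0,4.6],[0,0,6],[0,0,7.4],[0,0,8.6],[0,0,9.2]]}'
python3 -m crank '{"travel":[[0,0,0]],"rot":[[0,0,0]]}'
python3 - <<'E'
from fit import *
np.set_printoptions(precision=4,suppress=True)
o=bot.observe();print(o['position'],o['tool_rot'],o['force'],o['grip_width'])
im=save('wrist','w3')
im=save('side','s2')
cv2.imwrite('pics/s2c.png',cv2.resize(im[110:300,200:480,::-1],(784,532),interpolation=cv2.INTER_CUBIC))
E
```

```text
clock: 6.4
position: [0.5499, 0.004, 0.119]
tool_rot: [-3.141, -0.296, 1.476]
force: [0.0, -4.0, -4.4]
grip_width: 0.0331
clock: 6.5
position: [0.5501, 0.0046, 0.1193]
tool_rot: [-3.141, -0.298, 1.476]
force: [0.2, 6.5, 0.4]
grip_width: 0.0329
[0.5501 0.0046 0.1193] [-3.141  -0.2976  1.476 ] [0.2064 6.4541 0.3553] 0.032942125563837396
```

View pics/s2c.png

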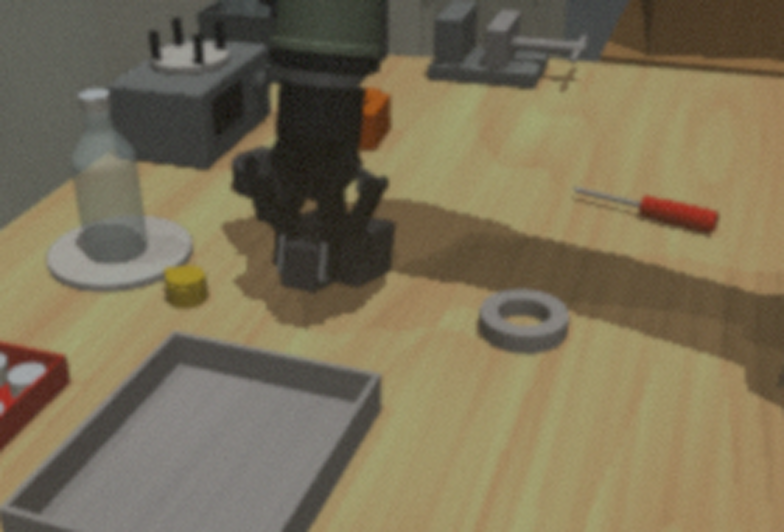

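View pics/w3.png

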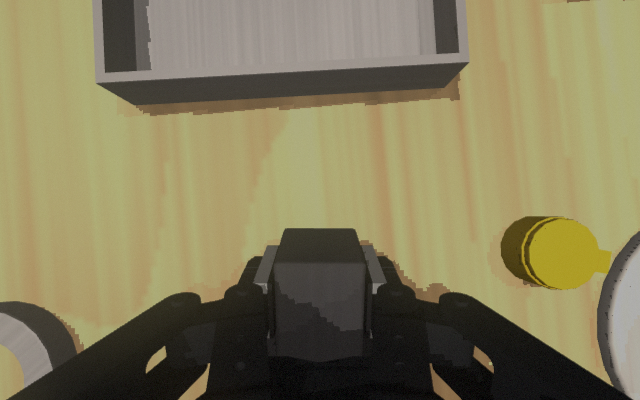

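The wrist view shows the near rim's outer corners at (97,81) and (467,64). The lug is held straight, with the bottom edge of its front face at row 229. Measuring the rim and nose from this.

```bash
python3 - <<'E'
from fit import *
np.set_printoptions(precision=4,suppress=True)
from scipy.spatial.transform import Rotation as Ro
o=bot.observe();m=bot.camera_model('wrist')
A=ray(m,97,81,.036);B=ray(m,467,64,.036);print('rim',A,B,np.linalg.norm(A-B),'yaw',np.arctan2(B[1]-A[1],B[0]-A[0]),'mid',(A+B)/2)
# expected nose: tool->casting rigid: in the tool frame nose is 18.5mm ahead along casting axis, underside 80.4 below TCP
R=Ro.from_euler('xyz',o['tool_rot']).as_matrix();p=np.array(o['position'])
print('tool axes',R)
a=R[:,0]; a=a*np.sign(a[1]); n=p+.0185*a+.0804*R[:,2]; t=n-.165*a
print('nose',n,'tail',t)
for k in(-.017,.017): print(proj(m,n+k*R[:,1]))
for k in(-.017,.017): print(proj(m,n+k*R[:,1]-.04*R[:,2]))
im=cv2.imread('pics/w3.png');cv2.imwrite('pics/w3c.png',cv2.resize(im[200:380,230:410],(720,720)))
E
```

```text
rim [0.4491 0.1239 0.036 ] [0.6357 0.1145 0.036 ] 0.18691657516613036 yaw -0.05047326748178886 mid [0.5424 0.1192 0.036 ]
tool axes [[ 0.093   0.9953  0.0283]
 [ 0.9517 -0.0972  0.2911]
 [ 0.2925 -0.0001 -0.9563]]
nose [0.5544 0.0436 0.0479] tail [ 0.539  -0.1134 -0.0004]
(np.float64(283.8802563707567), np.float64(219.83322090776522))
(np.float64(357.03656898635546), np.float64(219.84321413286574))
(np.float64(272.5079405100087), np.float64(255.86950672994803))
(np.float64(369.31146555408645), np.float64(255.87243114658003))
```

```bash
python3 - <<'E'
from h import *
im=bot.grab_frame('top');cv2.imwrite('pics/t3.png',cv2.resize(im[110:250,180:460,::-1],(800,400),interpolation=cv2.INTER_CUBIC))
E
```

```text
(no output)
```

View pics/w3c.png

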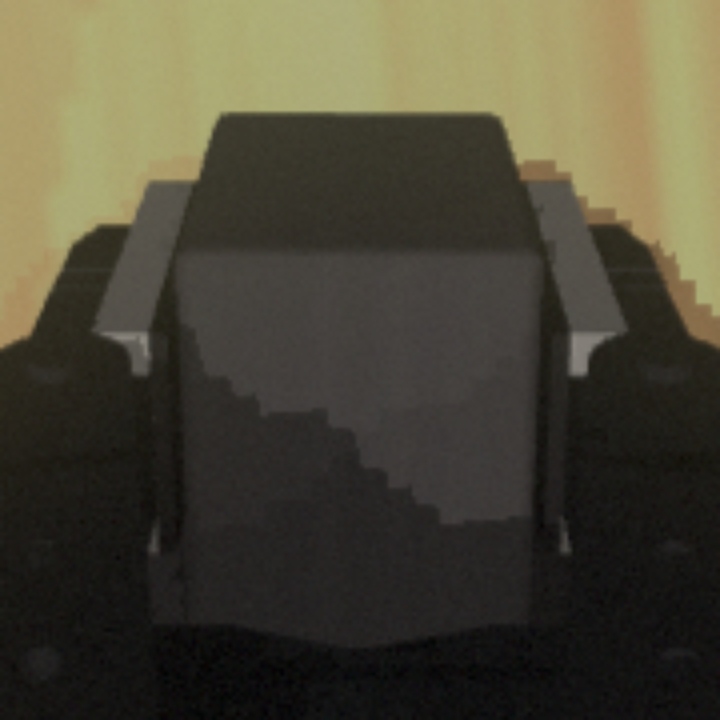

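View pics/t3.png

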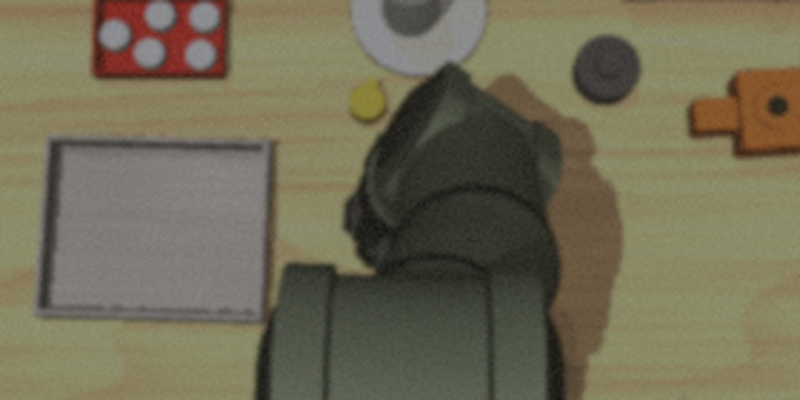

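The top view shows the arm short of the bin with the bystanders untouched. The lug sits a few mm lower in the picture than predicted, so I'll add 3 mm of clearance and carry the nose over the rim. Rim mid is about (0.5425,0.121).

```bash
python3 -m crank '{"travel":[[-0.1,1.3,0.3],[-0.25,3,0.3],[-0.4,5,0.3],[-0.6,7,0.3],[-0.75,9,0.3],[-0.85,10.4,0.3],[-0.85,10.4,0.3]],"rot":[[0,0,0.4],[0,0,1],[0,0,1.5],[0,0,2],[0,0,2.6],[0,0,3],[0,0,3]]}'
python3 - <<'E'
from h import *
np.set_printoptions(precision=4,suppress=True)
o=bot.observe();print(o['position'],o['tool_rot'],o['force'],o['grip_width'])
im=save('wrist','w4')
im=save('side','s4')
cv2.imwrite('pics/s4c.png',cv2.resize(im[150:330,180:460,::-1],(784,504),interpolation=cv2.INTER_CUBIC))
E
```

```text
clock: 7.35
position: [0.5412, 0.1079, 0.1223]
tool_rot: [-3.141, -0.297, 1.527]
force: [0.2, -0.4, -11.5]
grip_width: 0.0332
[0.5412 0.1079 0.1223] [-3.1411 -0.2975  1.5272] [  0.1592  -0.3901 -11.4942] 0.033152233429692035
```

View pics/s4c.png

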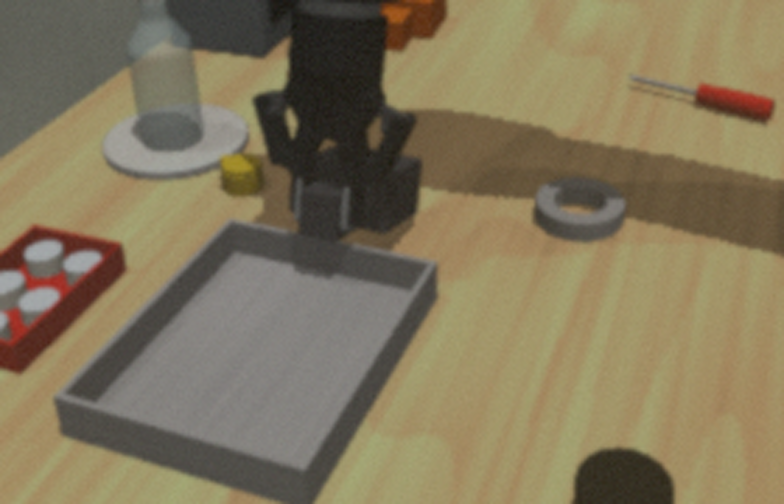

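View pics/w4.png

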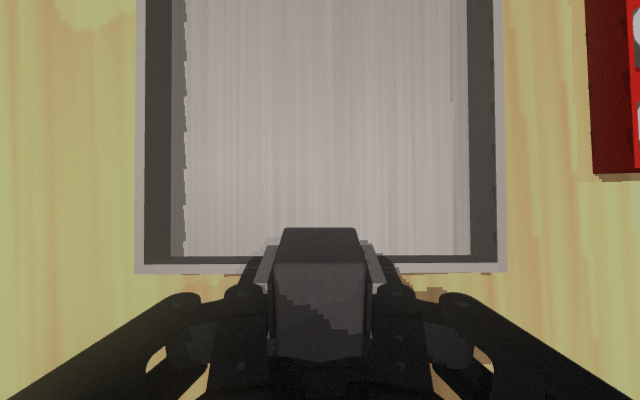

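The side and wrist views show the lug over the near rim, with the nose edge at row 228 and the outer rim edge at row 272, centred between the side walls. Checking the overlap, then lowering.

```bash
python3 - <<'E'
from h import *
np.set_printoptions(precision=4,suppress=True)
m=bot.camera_model('wrist')
print('rim',ray(m,135,274,.036),ray(m,506,271,.036)); 
for z in(.042,.046,.05): print('nose',ray(m,320,228.5,z))
E
python3 -m crank '{"travel":[[0,0.1,-0.3],[0,0.2,-0.6],[0,0.2,-0.75],[0,0.2,-0.75]],"rot":[[-0.8,0,0],[-1.5,0.1,0],[-1.7,0.1,0],[-1.7,0.1,0]]}'
```

```text
rim [0.4486 0.1229 0.036 ] [0.6364 0.1156 0.036 ]
nose [0.5432 0.1418 0.042 ]
nose [0.5432 0.142  0.046 ]
nose [0.5432 0.1422 0.05  ]
clock: 7.85
position: [0.5422, 0.1071, 0.1152]
tool_rot: [3.141, -0.267, 1.524]
force: [-1.1, 5.2, 4.8]
grip_width: 0.0333
```

The nose is about 22 mm past the outer face and contact force is showing. Releasing.

```bash
python3 -m crank '{"travel":[[0,0,0],[0,0,0],[0,0,0],[0,0,0],[0,0,0],[0,0,0],[0,0,0],[0,0,0]],"rot":[[0,0,0],[0,0,0],[0,0,0],[0,0,0],[0,0,0],[0,0,0],[0,0,0],[0,0,0]]}' 1
python3 -m crank '{"travel":[[0,-0.5,2],[0,-1.2,5],[0,-2,8],[0,-3,12],[0,-3,14],[0,-3,14]],"rot":[[0,0,0],[0,0,0],[0,0,0],[3,0,0],[7,0,0],[7,0,0]]}'
python3 - <<'E'
from h import *
o=bot.observe();print(o['position'],o['tool_rot'],o['force'],o['grip_width'])
im=save('wrist','w5')
im=save('side','s5')
cv2.imwrite('pics/s5c.png',cv2.resize(im[150:330,180:460,::-1],(784,504),interpolation=cv2.INTER_CUBIC))
E
```

```text
clock: 8.65
position: [0.5419, 0.1065, 0.1149]
tool_rot: [3.142, -0.267, 1.523]
force: [0.2, 0.4, -0.5]
grip_width: 0.0853
clock: 9.25
position: [0.5429, 0.075, 0.2575]
tool_rot: [-3.14, -0.391, 1.52]
force: [-0.3, -0.3, -0.3]
grip_width: 0.0852
[0.54293669 0.07503361 0.25747548] [-3.13971323 -0.39110098  1.52009158] [-0.33405898 -0.32117816 -0.28190067] 0.08516880482425225
```

View pics/s5c.png

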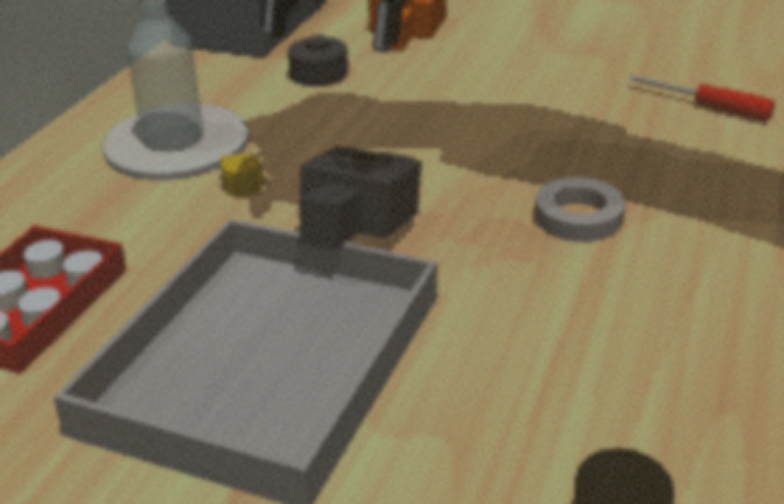

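View pics/w5.png

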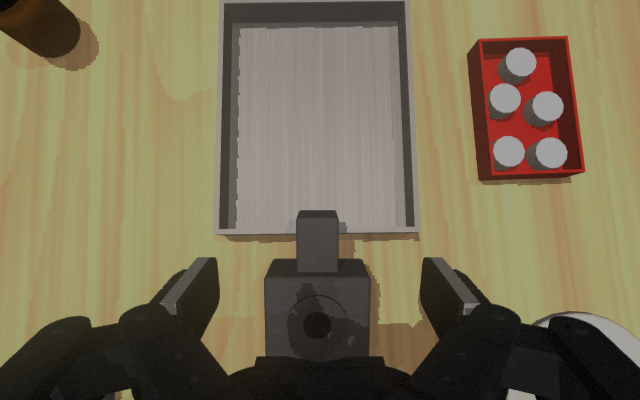

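The side view shows the casting released, with its front lug on the rim at about (325,225) in the crop and its tail on the counter. The wrist view shows the lug crossing the rim at (317,232). Stage 1 is done, and it stayed let go for over 1 s. Next is the approach to the rear lug.

```bash
python3 -m crank '{"travel":[[-0.2,-4,-1.5],[-0.5,-8,-3.5],[-0.75,-12.5,-5.9],[-0.75,-12.5,-5.9],[-0.75,-12.5,-5.9]],"rot":[[-3,0.1,0],[-6,0.2,0],[-7.6,0.3,0],[-7.6,0.3,0],[-7.6,0.3,0]]}'
cat > fit3.py <<'E'
from fit import *
from scipy.spatial.transform import Rotation as Ro
def polys3(m,p,boxes):
    # p: tail x,y,z, yaw, pitch
    R=(Ro.from_euler('z',p[3])*Ro.from_euler('x',p[4])).as_matrix();T=np.array(p[:3])
    return [[proj(m,T+R@np.array([a,b+.0825,z])) for a in(x0,x1) for b in(y0,y1) for z in(z0,z1)] for (x0,x1,y0,y1,z0,z1) in boxes]
def fit3(m,P,p0,z=0.):
    f=lambda q:np.abs(hullmask(polys3(m,[q[0],q[1],z,q[2],q[3]],CAST))-P).sum()
    s=np.array(p0);S=[s]+[s+d for d in np.diag([.01,.01,.08,.08])]
    return minimize(f,s,method='Nelder-Mead',options=dict(initial_simplex=S,maxiter=200))
E
python3 - <<'E'
from fit3 import *
np.set_printoptions(precision=4,suppress=True)
o=bot.observe();print(o['position'],o['tool_rot'])
im=save('wrist','w6');m=bot.camera_model('wrist')
for d in bot.silhouettes('wrist','casting'):
    print(d['conf'],np.round(d['box']),np.median(im[d['pixels']],axis=0),d['pixels'].sum())
im=save('side','s6');m=bot.camera_model('side')
for d in bot.silhouettes('side','casting'):
    print(d['conf'],np.round(d['box']),np.median(im[d['pixels']],axis=0),d['pixels'].sum())
    if np.median(im[d['pixels']],axis=0)[0]<80:
        r=fit3(m,d['pixels'].astype(np.float32),[.536,-.017,-.045,.257]);print(r.x,r.fun)
E
```

```text
clock: 9.85
position: [0.5339, -0.0486, 0.1944]
tool_rot: [-3.134, -0.255, 1.52]
force: [0.8, 0.8, 0.2]
grip_width: 0.0851
[ 0.5339 -0.0486  0.1944] [-3.134  -0.2552  1.5204]
0.66 [325. 118. 144. 236.] [72. 68. 65.] 22805
0.76 [308. 220.  46.  37.] [56. 53. 48.] 1347
[ 0.5369 -0.0172 -0.0314  0.2691] 52.9375
0.65 [325. 156.  30.  23.] [99. 55. 25.] 485
```

View pics/w6.png

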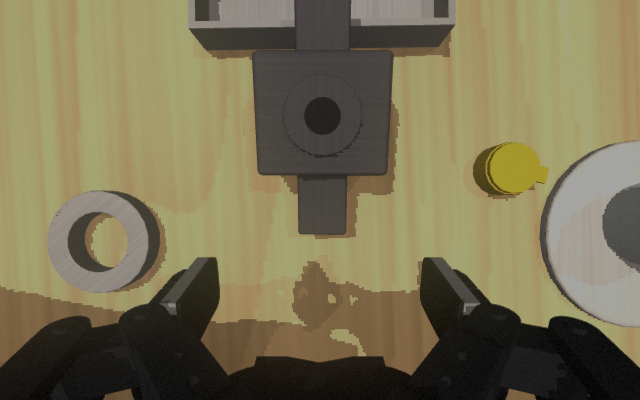

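The wrist view shows the rear lug at (322,205), its rear edge at row 235, centred between the fingers. The side fit puts the tail at (0.537,-0.017) with pitch 0.27, which confirms the rest pose. Descending along the tool axis and gripping.

```bash
python3 - <<'E'
from h import *
m=bot.camera_model('wrist');print(ray(m,322,235,.0386),bot.observe()['position'])
E
python3 -m crank '{"travel":[[0.05,0.8,-3],[0.1,1.6,-6],[0.15,2.4,-9],[0.15,3.05,-11.4],[0.15,3.05,-11.4],[0.15,3.05,-11.4]],"rot":[[0,0,0],[0,0,0],[0,0,0],[0,0,0],[0,0,0],[0,0,0]]}'
python3 - <<'E'
from h import *
o=bot.observe();print(o['position'],o['tool_rot'],o['force'])
im=save('wrist','w7')
E
```

```text
[ 0.536396   -0.02536977  0.0386    ] [ 0.53459837 -0.04727581  0.19601012]
clock: 10.65
position: [0.5361, -0.0178, 0.0825]
tool_rot: [-3.137, -0.256, 1.522]
force: [0.5, 0.5, 0.8]
grip_width: 0.0853
[ 0.53612137 -0.01779393  0.08251819] [-3.13683072 -0.25601055  1.52222535] [0.52333116 0.5377086  0.78675872]
```

View pics/w7.png

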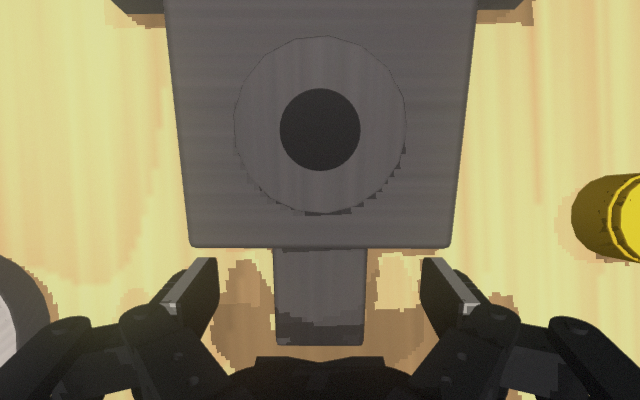

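The rear lug is between the pads at (320,300), clear of the block edge at row 247. Closing at 110 N.

```bash
python3 -m crank '{"travel":[[0,0,0],[0,0,0],[0,0,0],[0,0,0],[0,0,0],[0,0,0]],"rot":[[0,0,0],[0,0,0],[0,0,0],[0,0,0],[0,0,0],[0,0,0]]}' -1 110
```

```text
clock: 11.3
position: [0.5362, -0.0182, 0.0825]
tool_rot: [-3.138, -0.256, 1.522]
force: [-2.0, -1.2, 10.0]
grip_width: 0.0325
```

Held at 32.5 mm. Next I'll push forward and raise the tail about the rim edge until the casting is level, at rim height.

```bash
python3 -m crank '{"travel":[[0.04,0.95,0.55],[0.09,1.9,1.1],[0.14,3.1,1.65],[0.19,4.3,2.2],[0.25,5.5,2.6],[0.31,6.8,3.0],[0.35,7.8,3.25],[0.4,8.8,3.45]],"rot":[[-1.35,0.06,0],[-2.7,0.12,0],[-4.7,0.2,0],[-6.7,0.3,0],[-8.7,0.4,0],[-10.7,0.5,0],[-12.7,0.57,0],[-14.7,0.66,0]]}'
python3 - <<'E'
from h import *
np.set_printoptions(precision=4,suppress=True)
im=save('wrist','w8')
im=save('side','s8')
o=bot.observe();print(o['position'],o['tool_rot'],o['force'],o['grip_width'])
cv2.imwrite('pics/s8c.png',cv2.resize(im[150:330,180:460,::-1],(784,504),interpolation=cv2.INTER_CUBIC))
E
```

```text
clock: 12.1
position: [0.5401, 0.0694, 0.1169]
tool_rot: [-3.139, 0.003, 1.521]
force: [-0.1, -7.4, 4.0]
grip_width: 0.0322
[0.5403 0.0718 0.1167] [-3.139   0.0015  1.5246] [1.9492 5.3263 2.1643] 0.032263371350405606
```

View pics/s8c.png

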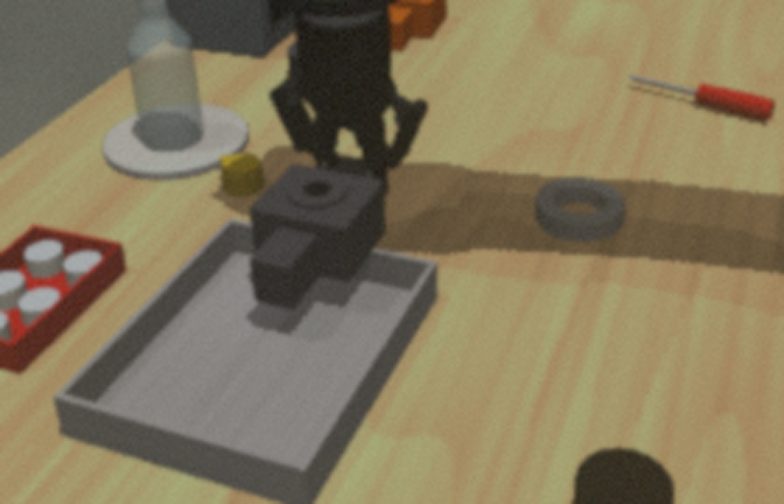

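View pics/w8.png

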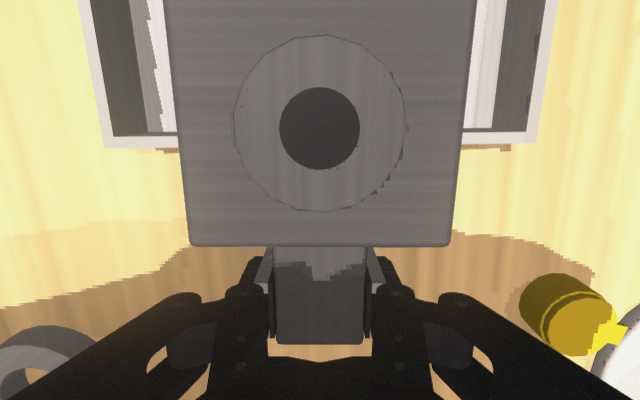

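The side view shows the casting level on the rim, with its nose over the bin at (280,275) in the crop. The wrist view shows it straight between the side walls. Next: tip the nose down and slide on until the tail clears the rim.

```bash
python3 -m crank '{"travel":[[0.05,1.2,0.17],[0.1,2.4,0.3],[0.15,3.4,0.25],[0.2,4.4,0.2],[0.24,5.4,0.05],[0.29,6.4,-0.1],[0.33,7.5,-0.2],[0.38,8.5,-0.25]],"rot":[[-3,0.13,0],[-6,0.27,0],[-7.5,0.33,0],[-9,0.4,0],[-9.5,0.42,0],[-10,0.45,0],[-10.3,0.46,0],[-10.5,0.47,0]]}'
python3 -m crank '{"travel":[[0.05,1,0],[0.1,2,0],[0.14,3,0],[0.14,3,0]],"rot":[[0,0,0],[0,0,0],[0,0,0],[0,0,0]]}'
python3 - <<'E'
from h import *
np.set_printoptions(precision=4,suppress=True)
im=save('wrist','w9')
im=save('side','s9')
o=bot.observe();print(o['position'],o['tool_rot'],o['force'],o['grip_width'])
cv2.imwrite('pics/s9c.png',cv2.resize(im[150:330,180:460,::-1],(784,504),interpolation=cv2.INTER_CUBIC))
m=bot.camera_model('wrist')
E
```

```text
clock: 13.0
position: [0.5433, 0.1549, 0.1133]
tool_rot: [-3.137, 0.184, 1.521]
force: [0.1, 0.4, -10.0]
grip_width: 0.0324
clock: 13.4
position: [0.545, 0.1869, 0.1136]
tool_rot: [-3.138, 0.183, 1.524]
force: [-0.6, 0.6, -9.2]
grip_width: 0.0328
[0.545  0.1849 0.1138] [-3.1385  0.1846  1.522 ] [ -0.6312  -1.169  -10.3572] 0.03216670942213275
```

View pics/s9c.png

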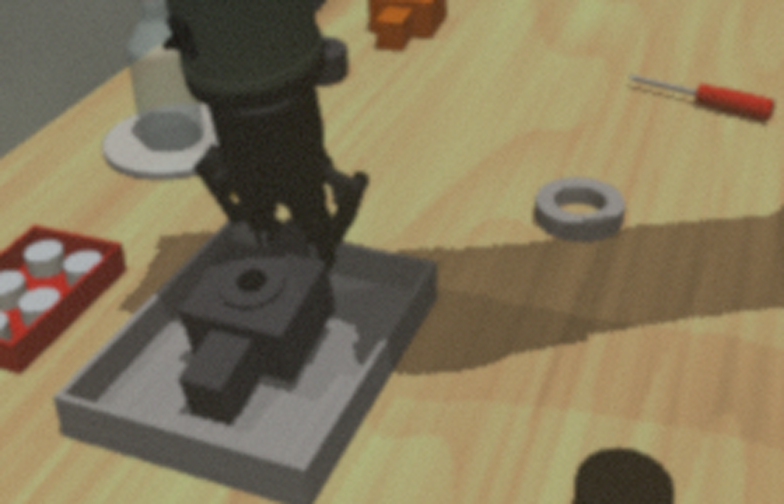

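View pics/w9.png

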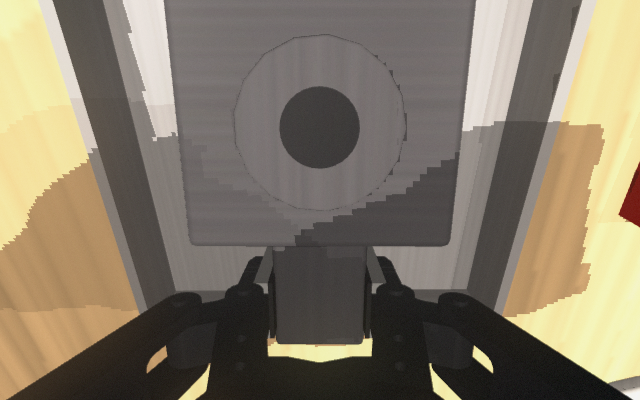

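The side and wrist views show the tail inside the near wall and the nose just above the floor at (215,400) in the crop. Lowering flat.

```bash
python3 -m crank '{"travel":[[-0.02,-0.35,-0.7],[-0.03,-0.7,-1.4],[-0.04,-0.95,-2.0],[-0.05,-1.15,-2.5],[-0.06,-1.3,-2.85],[-0.06,-1.3,-2.85]],"rot":[[2.7,-0.1,0],[5.3,-0.2,0],[7.5,-0.35,0],[9.3,-0.42,0],[10.5,-0.47,0],[10.5,-0.47,0]]}'
python3 - <<'E'
from h import *
im=save('side','s10')
o=bot.observe();print(o['position'],o['tool_rot'],o['force'],o['grip_width'])
cv2.imwrite('pics/s10c.png',cv2.resize(im[150:330,180:460,::-1],(784,504),interpolation=cv2.INTER_CUBIC))
E
```

```text
clock: 14.1
position: [0.5448, 0.1706, 0.0858]
tool_rot: [-3.138, 0.0, 1.52]
force: [-1.7, -2.9, -3.0]
grip_width: 0.0325
[0.54481324 0.17084036 0.08572169] [-3.13820687e+00  9.06732418e-04  1.52012440e+00] [-1.7873009  -4.56907799 -1.73924594] 0.032223812320481396
```

View pics/s10c.png

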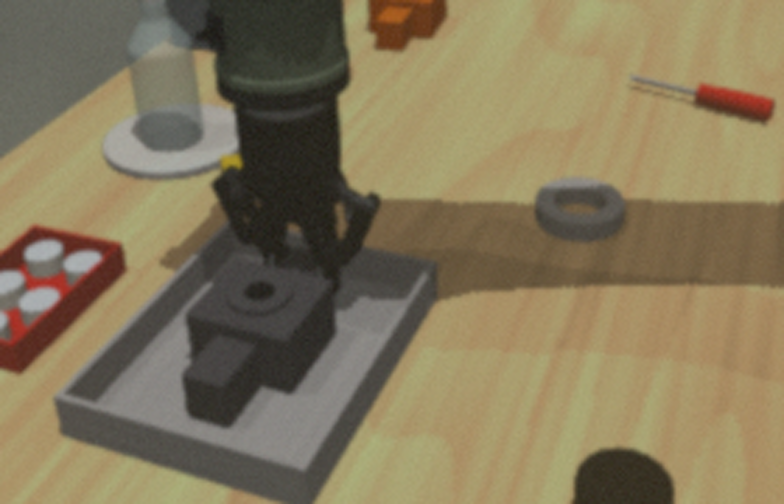

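The casting is almost flat in the bin, and the floor carries most of the weight. I'll lower 1 mm more, release and retreat upward.

```bash
python3 -m crank '{"travel":[[0,0,-0.1],[0,0,-0.1]],"rot":[[0,0,0],[0,0,0]]}'
python3 -m crank '{"travel":[[0,0,0],[0,0,0],[0,0,0],[0,0,0],[0,0,0],[0,0,0],[0,0,0],[0,0,0]],"rot":[[0,0,0],[0,0,0],[0,0,0],[0,0,0],[0,0,0],[0,0,0],[0,0,0],[0,0,0]]}' 1
python3 -m crank '{"travel":[[0,0,2],[0,0,5],[0,0,9],[0,-3,13],[0,-7,16],[0,-11,18],[0,-15,18],[0,-15,18]],"rot":[[0,0,0],[0,0,0],[0,0,0],[0,0,0],[0,0,0],[0,0,0],[0,0,0],[0,0,0]]}'
python3 - <<'E'
from fit3 import *
np.set_printoptions(precision=4,suppress=True)
o=bot.observe();print(o['force'],o['grip_width'])
im=save('wrist','w11')
im=save('side','s11');m=bot.camera_model('side')
cv2.imwrite('pics/s11c.png',cv2.resize(im[150:330,180:460,::-1],(784,504),interpolation=cv2.INTER_CUBIC))
for d in bot.silhouettes('side','casting'):
    if np.median(im[d['pixels']],axis=0)[0]<80:
        r=fit3(m,d['pixels'].astype(np.float32),[.540,.151,-.045,.0],z=.005);print(d['conf'],'tail x y yaw pitch',r.x,r.fun,d['pixels'].sum())
E
```

```text
clock: 14.35
position: [0.5449, 0.171, 0.0856]
tool_rot: [-3.139, 0.001, 1.521]
force: [-7.6, -9.3, 22.4]
grip_width: 0.0328
clock: 15.15
position: [0.5445, 0.172, 0.0844]
tool_rot: [-3.138, 0.001, 1.522]
force: [-0.5, -0.3, -0.0]
grip_width: 0.0853
clock: 15.95
position: [0.5444, 0.0166, 0.2655]
tool_rot: [-3.14, 0.002, 1.515]
force: [0.2, 0.8, -0.4]
grip_width: 0.0856
[ 0.2001  0.8381 -0.3665] 0.08560753867086221
0.77 tail x y yaw pitch [ 0.5429  0.1514 -0.0523  0.0237] 104.625 2464
```

View pics/s11c.png

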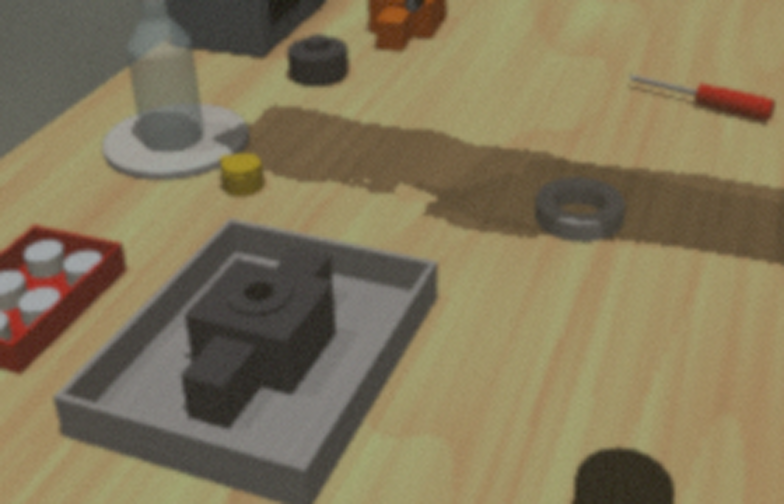

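View pics/w11.png

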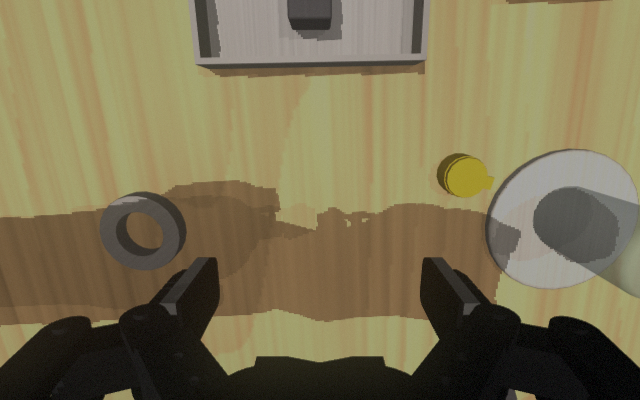

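The side view shows the casting flat and upright inside the bin, with its centre at (258,320) in the crop. The rear lug is clear of the near wall, the bystanders are in place, and the gripper is clear of everything.

```bash
python3 - <<'E'
from h import *
print(bot.job_done()); print(bot.observe()['clock'])
E
```

```text
the job is handed in; nothing more can be done
None
the job is handed in; nothing more can be done
```

The casting now lies flat and right way up on the bin floor, and I handed the job in at about 16 s of the 61 s allowed. No verdict was reported.

- **Onto the rim:** I gripped the dark casting by its front lug, raised the nose and dragged it to the bin with its tail on the counter. I set the nose about 22 mm past the near rim's outer face and let go for over a second. A fit to the side picture put its tilt at 0.27 rad, as expected for the lug on the rim and the tail on the counter.
- **Into the bin:** I then took it by the rear lug and pushed it over the rim, level at rim height. From there I tipped the nose down, slid the tail past the near wall, laid it flat, released and backed away.

**Last checks:**
- The final side-picture fit put the tail about 31 mm past the rim's outer face, so it is clear of the wall. It put the tilt at 0.02 rad, against the 0.08 limit.
- The gripper was open and the wrist force was near zero.
- The bystanders visible in the last pictures looked unmoved; I did not re-measure their positions.

**Disagreements:**
- The first silhouette fit for the casting landed on the orange look-alike; I caught it and refitted on the dark one.
- Mid-drag, the wrist picture put the nose about 5 mm behind where I predicted, so I allowed extra margin at the rim.
- The top and side cameras differed by 4 mm on the bin and 9 mm on the casting's start position.

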